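# Swing the pot over the charcoal bowl and lock the stand

## Task

Move the iron pot, riding on its swinging trivet, over the bowl of charcoal: lift the sprung plunger in the arm's tail, swing the arm round to the stop at which the trivet stands over the bowl, and let the plunger drop fully home there. Then turn the bar handle on top of the post clockwise until it clicks past its detent and stays, and let go. Keep the pot upright on the trivet and leave the bottle, the candlestick and the log where they are.

Things in the scene. Friction and masses are not known exactly. Their poses are not given: they have to be found in the camera images.
- stand: Fixed dark iron pot stand, 135 mm tall, turned by up to 0.3 rad. Origin: under its round foot (160 mm wide), on the post's axis. Its x axis points to the trivet at the middle stop; the arm's tail with the plunger then lies at -x. Below the tail a curved rail (radius 115 mm, 26 mm wide, top at 60 mm) has three 14 mm slots: middle and 0.785 rad to either side.
- swing (a joint): Angle (rad) of the swinging arm about the post: 0 at the middle stop, where it starts; grows counter-clockwise from above; +0.785 and -0.785 at the outer stops, limits +-1.0. Light friction (0.08 N m). Held while the plunger's 10 mm pin sits in a slot (play 0.017 rad each way). The tail is a flat bar 28 mm wide, top at 79 mm.
- trivet (a point): Centre of the round iron trivet (130 mm across) at the end of the arm, 170 mm from the post's axis, on the trivet's top (84 mm above the table). Its x axis points away from the post.
- plunger_grip (a point): On the axis of the plunger's upright round wooden grip (34 mm wide, 32 mm tall; 90 to 122 mm above the table when home), at 108 mm when home. It stands on the arm's tail, 115 mm from the post's axis, across from the trivet. Pull it straight up by its sides.
- plunger (a joint): Lift of the plunger (m): 0 fully home in a slot, limit 0.022. A spring pushes it down (4.5 N at home, 8 N at the top). Its pin clears the rail from 0.013; resting on the rail between slots it reads about 0.012, and snaps down when moved over a slot.
- lock_grip (a point): On the post's axis in the locking handle on the post's top: an upright steel bar 90 mm long, 16 mm thick, 30 mm tall (105 to 135 mm above the table) with round ends; the point is 125 mm above the table. Its x axis runs along the bar.
- lock (a joint): Angle (rad) of the locking handle: grows clockwise from above; starts at 0 to 0.5, end stop 2.75. Light friction (0.1 N m), stays put up to about 1.3; beyond, a spring detent resists with up to 0.45 N m and, if released before its peak at 2.1, throws it back to about 1.3. Past the peak it snaps on by itself to 2.75 and stays.
- pot: Lidded dark iron pot, 116 mm across (158 mm over its two side lugs), 61 mm tall (lid handle to 71 mm), 0.5 to 0.95 kg, standing loose on the trivet. Origin: centre of its underside.
- brazier: Fixed low round iron bowl filled with lumps of charcoal, 120 mm across, 36 mm tall. It stands under the trivet's place at one of the two outer stops, within about 10 mm. Origin: centre of its underside.
- slab: Fixed flat square stone slab, 110 x 110 x 14 mm, under the other outer stop. Not the target. Origin: centre of its underside.
- bottle: Bystander: amber glass bottle, 66 mm across, 170 mm tall, loose. Origin: centre of its underside.
- candlestick: Bystander: brass candlestick, foot 84 mm across, 130 mm tall, loose. Origin: centre of its underside.
- log: Bystander: split log, 200 x 60 mm, 58 mm tall, loose, lying along its x axis. Origin: centre of its underside.
Not all that is in view belongs to the job. What is shaped like the pot but red or turquoise is not meant.

How it is judged:
By the outcome, as a careful person would: the job done as asked, in the order asked, and still so for the second after the job is handed in, with the robot touching nothing.
It also fails if it takes over 69 s, if anything falls off the work surface, if the arm or the gripper's body presses on something with over 40 N, if the wrist force passes 120 N, or if a joint passes its speed limit or range.

## Robot

A 6-joint arm with a two-finger parallel gripper is mounted at the origin on the work surface. World frame = base frame: x ahead of the robot, y to its left, z up, the work surface at z = 0. Lengths are in m, angles in degrees, forces in N, time in s.
With the tool pointing down it reaches from about 0.375 to 0.9 m from the base axis. Payload 3.1 kg.
Tool frame: the origin (TCP) lies on the centre line of the jaws, within the pads' length; the fingertips stand 19 mm ahead of it and the grasp point (between the pads) is the TCP (tips_ahead is the distance from the TCP to the fingertips, in m); z points along the fingers, y is the line along which they close (so a half turn about z gives the same grasp; the last joint's range is limited). The gripper opens to 87 mm and grips with 3 to 60 N. Pads are 19 mm wide; open, the fingers measure 117 mm over their backs; the gripper's body (75 mm by 190 mm) begins 51 mm behind the grasp point.
Start: joints at [-76.404, 30.224, 82.088, -0, 67.689, -10.227], TCP at [0.252, -0.572, 0.21] pointing down, gripper open.
Joint ranges: [-176.69, 176.69], [-43.24, 126.21], [12.49, 139.97], [-82, 262], [0, 151.66], [-163.58, 163.58]. Speed limits (degrees/s): [159.86, 159.86, 180, 180, 180, 180].

## Interface

Orientations are given as a 3x3 rotation matrix whose columns are the frame's x, y, z axes.
In Python, from rig import read_state, capture, hand_in, trace, landmark_of, tips_ahead gives the robot as it stands.
- The arm moves only by the shell command python3 -m jog 'ROWS'. ROWS is JSON, a list of rows, each an object of numbers: "tx", "ty", "tz": the shift along the tool's x, y, z in cm; "roll": the turn about the tool's z in rad; "jaw": the opening, from 0 (shut) to 1 (fully open). A call has 1 to 8 rows; each row shifts and turns the commanded pose from where the row before left it, along the tool's axes as they then stand; what a row does not reach is not made up. A row lasts 1/10 s, in which the tool goes at most 50 mm and 8.59 degrees, less where a joint would pass 70% of its speed; a pose out of reach is approached as far as the arm can. A call with a gripper value outside its range is refused whole. The fingers move at their own pace and stop on an object; the grip force is fixed at half the most. Time passes only in rows, so rows that do not move let the fingers close. It gives the time, the measured TCP pose, the force, the opening and the grip force at its end, in the units of the state.
- read_state(): the state, without advancing time (a new reading comes with each control period).
- capture(name): name is "scene" or "top" or "wrist"; returns a dict with "img" (480x640x3 uint8, red, green, blue), "vertical_fov" (degrees; the focal length in pixels is half the picture's height over the tangent of half this angle, whatever the lens; pixels are square), "cx", "cy" (the principal point, pixels), "cam_to_world" (4x4, takes a point from camera to world coordinates); the wrist camera has in their place "tool_from_camera" (4x4, takes a point from camera to tool coordinates, whose origin is the TCP and whose axes are the flange's). Camera axes: x right, y up, looking along -z (the intrinsics and any distortion apply to the point x, -y, -z); pixel columns grow to the right and rows downward; lengths in m; the calibration is good to about 2 mm. A picture is of the moment at which its call begins: read the wrist's pose just before it. There is no depth.
- hand_in(): hands the job in; it is judged then, once.
Trained networks look in the newest picture that a camera, given by its name, has taken for a name from the list of things; names that differ only in an ending like _2 or _b are one class to them, and where a whole thing is asked for, a point or a joint stands for the part that bears it (a point fixed in the world has none). Each returns a list of dicts, best first, with "p" (0 to 1); they miss things now and then, are a little off and sometimes report something else, mostly with a low value. They report only what shows in the picture. A call takes as long as a camera call. They do not tell look-alikes from the thing itself.
- trace(camera, thing): "pixels" (480x640 bool, what is visible of it) and "bbox" ([left, top, width, height] in pixels, round what is visible of it).
- landmark_of(camera, thing): "point" ([row, column] in pixels: a listed point, or the origin of a listed thing).
The state is a dict: "time_s": time; "joint_positions": joint angles; "qvel": joint speeds; "tau": joint torques, N m; "position": TCP position; "tcp_rot": TCP orientation; "force": force on the tool from outside, world axes, zero at the start; "moment": the same for the moment, N m; "opening": opening from 0.0 (shut) to 1.0 (fully open); "grasp_force": force on a finger pad.
Only numpy, scipy, OpenCV 4.12 (cv2) and the standard library are available. Lean on these libraries where they do the work, as an engineer would, in place of code of your own. Each camera call takes 0.05 s, during which the arm holds its last target. There are 200 camera calls.

## Working session

There is one attempt and no reset: what is moved stays moved. The work goes in short steps, Python scripts to look and compute and a shell command to move; the robot and the scene stay as the last step left them, time stands still between calls to the robot, and variables do not carry over. Pictures are saved under pics/ and viewed, at most 10 in all, crops included, and the job is handed in when it is done.

```bash
mkdir -p pics; ls; cat > h.py <<'E'
import numpy as np,cv2
from rig import *
def ray(c,rc):
    f=240/np.tan(np.radians(c["vertical_fov"])/2)
    d=np.array([(rc[1]-c["cx"])/f,-(rc[0]-c["cy"])/f,-1]);M=np.array(c["cam_to_world"])
    return M[:3,3],M[:3,:3]@d
def onz(c,rc,z):
    o,d=ray(c,rc);return o+d*(z-o[2])/d[2]
def pix(c,p):
    f=240/np.tan(np.radians(c["vertical_fov"])/2);M=np.array(c["cam_to_world"])
    q=M[:3,:3].T@(np.array(p)-M[:3,3]);return [c["cy"]-f*q[1]/-q[2],c["cx"]+f*q[0]/-q[2]]
E
python3 - <<'E'
from h import *
s=read_state();print(s["time_s"],s["position"],s["tcp_rot"],tips_ahead)
Z=dict(stand=0,trivet=.084,plunger_grip=.108,lock_grip=.125,pot=.084,brazier=0,slab=0,bottle=0,candlestick=0,log=0)
for n in("top","scene"):
    c=capture(n);cv2.imwrite(f"pics/{n}.png",c["img"][:,:,::-1]);print({k:v for k,v in c.items() if k!="img"})
    for t,z in Z.items():
        for r in landmark_of(n,t)[:3]: print(n,t,round(r["p"],2),np.round(r["point"]),onz(c,r["point"],z).round(4))
E
```

```text
pics
0.0 [ 0.25227775 -0.57098662  0.20946518] [[ 9.14797044e-01  4.03913438e-01 -5.50608880e-04]
 [ 4.03913673e-01 -9.14794741e-01  2.07996367e-03]
 [ 3.36431169e-04 -2.12514307e-03 -9.99997685e-01]] 0.019
{'vertical_fov': 51.53215061644191, 'cx': 319.79361125623694, 'cy': 237.7522186631746, 'cam_to_world': array([[-0.00122631,  0.9970337 , -0.07695651,  0.47128938],
       [-0.99999761, -0.00136183, -0.00170851,  0.04404243],
       [-0.00180825,  0.07695423,  0.99703299,  1.07958527],
       [ 0.        ,  0.        ,  0.        ,  1.        ]])}
top stand 0.88 [240. 331.] [0.5503 0.0217 0.    ]
top plunger_grip 0.78 [294. 351.] [ 0.4366 -0.014   0.108 ]
top lock_grip 0.67 [237. 330.] [0.5466 0.026  0.125 ]
top pot 0.87 [157. 306.] [0.7123 0.0738 0.084 ]
top pot 0.82 [344. 434.] [ 0.3383 -0.18    0.084 ]
top pot 0.68 [148. 461.] [ 0.7299 -0.2425  0.084 ]
top brazier 0.65 [203. 261.] [0.6307 0.1746 0.    ]
top slab 0.74 [173. 366.] [ 0.698 -0.057  0.   ]
top bottle 0.84 [271. 487.] [ 0.4813 -0.316   0.    ]
top candlestick 0.71 [222. 463.] [ 0.5893 -0.2675  0.    ]
top log 0.76 [30
[... 277 characters left out ...]
  0.58485533,  0.81111371,  1.01359203],
       [ 0.        ,  0.        ,  0.        ,  1.        ]])}
scene stand 0.84 [277. 316.] [0.5507 0.0261 0.    ]
scene plunger_grip 0.49 [207. 290.] [ 0.4337 -0.0161  0.108 ]
scene lock_grip 0.56 [241. 313.] [0.5433 0.0224 0.125 ]
scene pot 0.89 [336. 484.] [0.7688 0.3218 0.084 ]
scene pot 0.62 [208. 213.] [ 0.4    -0.1863  0.084 ]
scene brazier 0.95 [301. 386.] [0.6285 0.17   0.    ]
scene slab 0.9 [342. 281.] [ 0.699  -0.0609  0.    ]
scene bottle 0.73 [265. 163.] [ 0.4812 -0.3088  0.    ]
scene candlestick 0.86 [308. 184.] [ 0.5974 -0.2589  0.    ]
scene log 0.73 [216. 418.] [0.4086 0.2875 0.    ]
scene log 0.65 [278. 312.] [0.5528 0.019  0.    ]
```

View pics/top.png

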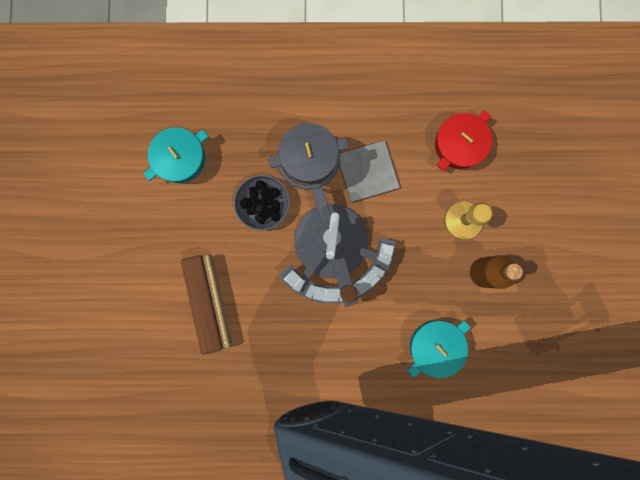

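View pics/scene.png

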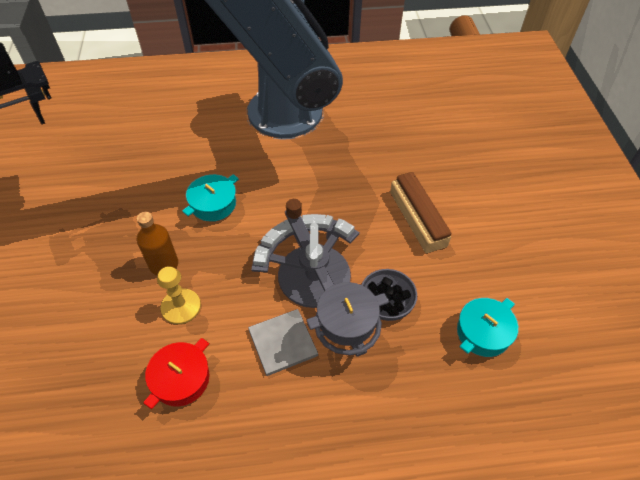

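The meant pot is the dark iron one at top-view (310,155), sitting on the trivet arm. The turquoise ones at (176,155) and (440,349) and the red one at (464,140) are decoys. The brazier is at (262,203), to the left as seen from the robot, so the swing goes counter-clockwise to +0.785. The slab at (370,172) is on the other side. Next I'll move above the plunger at (349,293) and confirm it in a wrist picture.

```bash
python3 -m jog '[{"tx":2.6,"ty":-2.9},{"tx":2.6,"ty":-2.9},{"tx":2.6,"ty":-2.9},{"tx":2.6,"ty":-2.9},{"tx":2.6,"ty":-2.9},{"tx":2.6,"ty":-2.9},{"tx":2.6,"ty":-2.9},{"tx":2.6,"ty":-2.9}]'
python3 -m jog '[{"tx":2.6,"ty":-2.9},{"tx":2.6,"ty":-2.9},{"tx":2.6,"ty":-2.9},{"tx":2.6,"ty":-2.9},{"tx":2.6,"ty":-2.9},{"tx":2.6,"ty":-2.9},{"tx":2.6,"ty":-2.9,"roll":0.1},{}]'
cat >> h.py <<'E'
def wcap():
    s=read_state();c=capture("wrist");T=np.eye(4);T[:3,:3]=s["tcp_rot"];T[:3,3]=s["position"]
    c["cam_to_world"]=T@np.array(c["tool_from_camera"]);return c
E
python3 - <<'E'
from h import *
c=wcap();print({k:v for k,v in c.items() if k!="img"})
cv2.imwrite("pics/w1.png",c["img"][:,:,::-1])
for t,z in dict(stand=0,plunger_grip=.108,lock_grip=.125,trivet=.084,pot=.084).items():
    for r in landmark_of("wrist",t)[:2]: print(t,round(r["p"],2),np.round(r["point"]),onz(c,r["point"],z).round(4))
E
```

```text
{'vertical_fov': 71.37629833447266, 'cx': 319.2687026921139, 'cy': 238.2652014180191, 'tool_from_camera': array([[-1.41898228e-03,  9.64400346e-01,  2.64442735e-01,
         7.26093692e-02],
       [ 9.99998733e-01,  1.55923496e-03, -3.20471123e-04,
         1.44082890e-03],
       [-7.21390819e-04,  2.64441945e-01, -9.64401336e-01,
        -1.73858742e-01],
       [ 0.00000000e+00,  0.00000000e+00,  0.00000000e+00,
         1.00000000e+00]]), 'cam_to_world': array([[ 4.02670420e-01,  8.82838549e-01,  2.41769786e-01,
         3.19498551e-01],
       [-9.15344748e-01,  3.88161231e-01,  1.07120732e-01,
        -5.43693074e-01],
       [ 7.24653906e-04, -2.64437054e-01,  9.64402675e-01,
         3.84296006e-01],
       [ 0.00000000e+00,  0.00000000e+00,  0.00000000e+00,
         1.00000000e+00]])}$[0]: bad value
$[0]: bad value
```

```bash
python3 -m jog '[{"tx":2.6,"ty":-2.9,"tz":0,"roll":0,"jaw":1}]'; python3 -m jog --help | head -20
```

```text
time_s: 1.5
position: [0.2636, -0.5393, 0.2106]
tcp_rot: [[0.916, 0.401, 0.001], [0.401, -0.916, -0.006], [-0.002, 0.006, -1.0]]
force: [-0.2, 0.1, 0.1]
opening: 1.0
grasp_force: 0.0invalid input: not JSON, or not a number
```

All five keys are required in each row.

```bash
python3 -m jog '[{"tx":2.6,"ty":-2.9,"tz":0,"roll":0,"jaw":1},{"tx":2.6,"ty":-2.9,"tz":0,"roll":0,"jaw":1},{"tx":2.6,"ty":-2.9,"tz":0,"roll":0,"jaw":1},{"tx":2.6,"ty":-2.9,"tz":0,"roll":0,"jaw":1},{"tx":2.6,"ty":-2.9,"tz":0,"roll":0,"jaw":1},{"tx":2.6,"ty":-2.9,"tz":0,"roll":0,"jaw":1},{"tx":2.6,"ty":-2.9,"tz":0,"roll":0,"jaw":1},{"tx":2.6,"ty":-2.9,"tz":0,"roll":0,"jaw":1}]'
python3 -m jog '[{"tx":2.6,"ty":-2.9,"tz":0,"roll":0,"jaw":1},{"tx":2.6,"ty":-2.9,"tz":0,"roll":0,"jaw":1},{"tx":2.6,"ty":-2.9,"tz":0,"roll":0,"jaw":1},{"tx":2.6,"ty":-2.9,"tz":0,"roll":0,"jaw":1},{"tx":2.6,"ty":-2.9,"tz":0,"roll":0,"jaw":1},{"tx":2.6,"ty":-2.9,"tz":0,"roll":0,"jaw":1},{"tx":0,"ty":0,"tz":0,"roll":0.12,"jaw":1},{"tx":0,"ty":0,"tz":0,"roll":0,"jaw":1}]'
python3 - <<'E'
from h import *
c=wcap();print(read_state()["position"])
cv2.imwrite("pics/w1.png",c["img"][:,:,::-1])
for t,z in dict(stand=0,plunger_grip=.108,lock_grip=.125,trivet=.084,pot=.084).items():
    for r in landmark_of("wrist",t)[:2]: print(t,round(r["p"],2),np.round(r["point"]),onz(c,r["point"],z).round(4))
E
```

```text
time_s: 2.3
position: [0.3615, -0.2371, 0.2107]
tcp_rot: [[0.915, 0.403, 0.001], [0.403, -0.915, -0.001], [0.0, 0.001, -1.0]]
force: [0.5, -0.4, -0.6]
opening: 1.001
grasp_force: 0.0
time_s: 3.1
position: [0.4338, -0.0151, 0.2106]
tcp_rot: [[0.956, 0.295, 0.0], [0.295, -0.956, -0.0], [0.0, 0.0, -1.0]]
force: [0.1, -0.4, -0.4]
opening: 1.001
grasp_force: 0.0
[ 0.43367242 -0.01587405  0.21057896]
stand 0.8 [ 98. 316.] [0.551  0.0222 0.    ]
plunger_grip 0.88 [225. 316.] [ 0.4421 -0.0111  0.108 ]
lock_grip 0.64 [ 80. 316.] [0.547  0.0206 0.125 ]
pot 0.69 [332. 428.] [ 0.364  -0.1529  0.084 ]
```

View pics/w1.png

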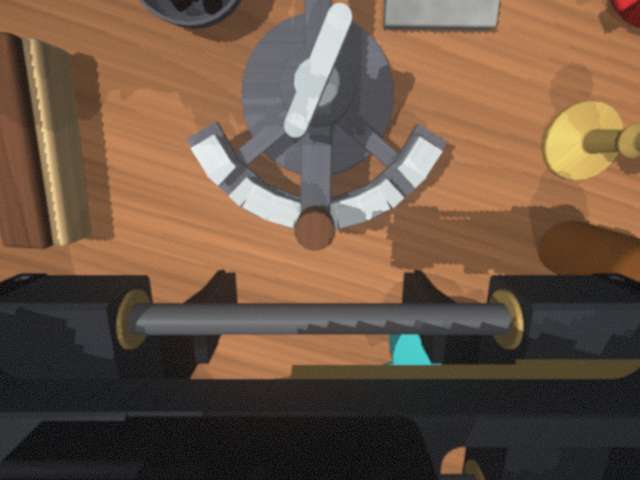

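The wrist view shows the plunger grip at (228,315), the post at about (84,316) with the bar running from (15,340) to (127,294), and the tail along the tool's x axis. The stand's yaw is therefore about 0.295. Now I'll descend on the plunger and grip it.

```bash
python3 - <<'E'
from h import *
c=wcap()
print(onz(c,(228,315),.122))
a=onz(c,(15,340),.135);b=onz(c,(127,294),.135);print(a,b,(a+b)/2,np.arctan2(*(a-b)[1::-1]))
E
python3 -m jog '[{"tx":0.6,"ty":-0.2,"tz":2,"roll":0,"jaw":1},{"tx":0,"ty":0,"tz":3,"roll":0,"jaw":1},{"tx":0,"ty":0,"tz":3,"roll":0,"jaw":1},{"tx":0,"ty":0,"tz":1.5,"roll":0,"jaw":1},{"tx":0,"ty":0,"tz":0.8,"roll":0,"jaw":1},{"tx":0,"ty":0,"tz":0,"roll":0,"jaw":1}]'
python3 -m jog '[{"tx":0,"ty":0,"tz":0,"roll":0,"jaw":0.25},{"tx":0,"ty":0,"tz":0,"roll":0,"jaw":0.25},{"tx":0,"ty":0,"tz":0,"roll":0,"jaw":0.25},{"tx":0,"ty":0,"tz":0,"roll":0,"jaw":0.25},{"tx":0,"ty":0,"tz":0,"roll":0,"jaw":0.25},{"tx":0,"ty":0,"tz":0,"roll":0,"jaw":0.25},{"tx":0,"ty":0,"tz":0,"roll":0,"jaw":0.25},{"tx":0,"ty":0,"tz":0,"roll":0,"jaw":0.25}]'
```

```text
[ 0.44195611 -0.01241409  0.122     ]
[0.58697441 0.01367852 0.135     ] [0.5112473  0.02366255 0.135     ] [0.54911086 0.01867053 0.135     ] -0.1310862990465727
time_s: 4.05
position: [0.4382, -0.0129, 0.1067]
tcp_rot: [[0.957, 0.291, -0.002], [0.291, -0.957, 0.001], [-0.002, -0.001, -1.0]]
force: [-1.0, 0.1, 0.5]
opening: 1.005
grasp_force: 0.0
time_s: 4.85
position: [0.4383, -0.0124, 0.1074]
tcp_rot: [[0.957, 0.292, -0.001], [0.292, -0.957, 0.0], [-0.001, -0.0, -1.0]]
force: [-0.9, 2.1, 0.6]
opening: 0.363
grasp_force: 30.1
```

```bash
python3 -m jog '[{"tx":0,"ty":0,"tz":-0.4,"roll":0,"jaw":0.25},{"tx":0,"ty":0,"tz":-0.5,"roll":0,"jaw":0.25},{"tx":0,"ty":0,"tz":-0.5,"roll":0,"jaw":0.25},{"tx":0,"ty":0,"tz":-0.4,"roll":0,"jaw":0.25},{"tx":0,"ty":0,"tz":0,"roll":0,"jaw":0.25},{"tx":0,"ty":0,"tz":0,"roll":0,"jaw":0.25}]'
python3 -c "
from rig import *
s=read_state();print(s['position'],s['force'],s['moment'])"
```

```text
time_s: 5.45
position: [0.4383, -0.0124, 0.1254]
tcp_rot: [[0.957, 0.292, -0.001], [0.292, -0.957, 0.0], [-0.001, -0.0, -1.0]]
force: [-0.2, 0.4, -8.1]
opening: 0.358
grasp_force: 30.0
[ 0.43826282 -0.01243552  0.1254073 ] [-0.20123791  0.43665893 -8.12987928] [0.27657128 0.02686348 0.08699992]
```

```bash
python3 -m jog '[{"tx":0,"ty":0.23,"tz":0,"roll":-0.02,"jaw":0.25},{"tx":0.01,"ty":0.46,"tz":0,"roll":-0.04,"jaw":0.25},{"tx":0.01,"ty":0.46,"tz":0,"roll":-0.04,"jaw":0.25},{"tx":0.01,"ty":0.46,"tz":0,"roll":-0.04,"jaw":0.25},{"tx":0.01,"ty":0.46,"tz":0,"roll":-0.04,"jaw":0.25},{"tx":0.01,"ty":0.46,"tz":0,"roll":-0.04,"jaw":0.25},{"tx":0.01,"ty":0.46,"tz":0,"roll":-0.04,"jaw":0.25},{"tx":0.01,"ty":0.46,"tz":0,"roll":-0.04,"jaw":0.25}]'
```

```text
time_s: 6.25
position: [0.4536, -0.0437, 0.1252]
tcp_rot: [[0.827, 0.563, -0.0], [0.563, -0.827, 0.001], [-0.0, -0.001, -1.0]]
force: [1.2, 2.5, -7.8]
opening: 0.364
grasp_force: 30.0
```

```bash
python3 -m jog '[{"tx":0.01,"ty":0.46,"tz":0,"roll":-0.04,"jaw":0.25},{"tx":0.01,"ty":0.46,"tz":0,"roll":-0.04,"jaw":0.25},{"tx":0.01,"ty":0.46,"tz":0,"roll":-0.04,"jaw":0.25},{"tx":0.01,"ty":0.46,"tz":0,"roll":-0.04,"jaw":0.25},{"tx":0.01,"ty":0.46,"tz":0,"roll":-0.04,"jaw":0.25},{"tx":0.01,"ty":0.46,"tz":0,"roll":-0.04,"jaw":0.25},{"tx":0.01,"ty":0.46,"tz":0,"roll":-0.04,"jaw":0.25},{"tx":0.01,"ty":0.46,"tz":0,"roll":-0.04,"jaw":0.25}]'
python3 -m jog '[{"tx":0.01,"ty":0.46,"tz":0,"roll":-0.04,"jaw":0.25},{"tx":0.01,"ty":0.46,"tz":0,"roll":-0.04,"jaw":0.25},{"tx":0.01,"ty":0.46,"tz":0,"roll":-0.04,"jaw":0.25},{"tx":0,"ty":0.35,"tz":0,"roll":-0.03,"jaw":0.25},{"tx":0,"ty":0.17,"tz":0,"roll":-0.015,"jaw":0.25},{"tx":0,"ty":0,"tz":0,"roll":0,"jaw":0.25},{"tx":0,"ty":0,"tz":0,"roll":0,"jaw":0.25}]'
python3 - <<'E'
from h import *
s=read_state();R=s["tcp_rot"];print(s["position"],R.round(3),s["force"],np.arctan2(R[1,0],R[0,0]))
p=np.array([.548,.022]);d=p-s["position"][:2];print(np.linalg.norm(d),np.arctan2(d[1],d[0]))
c=capture("top");cv2.imwrite("pics/top2.png",c["img"][:,:,::-1])
E
```

```text
time_s: 7.05
position: [0.4788, -0.07, 0.1251]
tcp_rot: [[0.608, 0.794, -0.0], [0.794, -0.608, 0.001], [0.001, -0.001, -1.0]]
force: [1.3, 3.6, -8.2]
opening: 0.36
grasp_force: 30.0
time_s: 7.75
position: [0.4949, -0.0803, 0.1253]
tcp_rot: [[0.471, 0.882, 0.001], [0.882, -0.471, 0.0], [0.001, 0.0, -1.0]]
force: [3.1, 4.6, -8.4]
opening: 0.359
grasp_force: 30.0
[ 0.49492288 -0.08028294  0.12528884] [[ 0.471  0.882  0.001]
 [ 0.882 -0.471  0.   ]
 [ 0.001  0.    -1.   ]] [ 3.0926624   4.6218742  -8.37792046] 1.08028623864346
0.11523445834874578 1.0921240588591985
```

```bash
python3 -m jog '[{"tx":0.1,"ty":0,"tz":0.3,"roll":0,"jaw":0.25},{"tx":0,"ty":0,"tz":0.4,"roll":0,"jaw":0.25},{"tx":0,"ty":0,"tz":0.3,"roll":0,"jaw":0.25},{"tx":0,"ty":0,"tz":0,"roll":0,"jaw":0.25}]'; python3 -m jog '[{"tx":0,"ty":0,"tz":0.4,"roll":0,"jaw":0.25},{"tx":0,"ty":0,"tz":0.4,"roll":0,"jaw":0.25},{"tx":0,"ty":0,"tz":0,"roll":0,"jaw":0.25}]'
```

```text
time_s: 8.2
position: [0.4949, -0.08, 0.1151]
tcp_rot: [[0.471, 0.882, -0.001], [0.882, -0.471, -0.0], [-0.001, -0.0, -1.0]]
force: [1.0, -0.4, -7.3]
opening: 0.364
grasp_force: 30.0
time_s: 8.5
position: [0.4952, -0.0801, 0.1075]
tcp_rot: [[0.47, 0.882, 0.0], [0.882, -0.47, -0.001], [-0.001, 0.0, -1.0]]
force: [-0.6, -0.5, -4.1]
opening: 0.359
grasp_force: 30.0
```

View pics/top2.png

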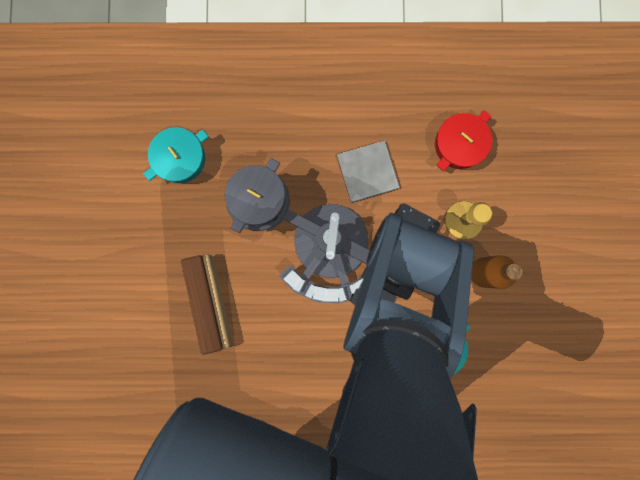

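The pot is now over the brazier at (257,195), and the plunger has returned to its starting height. I'll release it, rise, move over the post and turn toward the bar.

```bash
python3 -m jog '[{"tx":0,"ty":0,"tz":0,"roll":0,"jaw":1},{"tx":0,"ty":0,"tz":0,"roll":0,"jaw":1},{"tx":0,"ty":0,"tz":0,"roll":0,"jaw":1},{"tx":0,"ty":0,"tz":0,"roll":0,"jaw":1},{"tx":0,"ty":0,"tz":-1.5,"roll":0,"jaw":1},{"tx":0,"ty":0,"tz":-3,"roll":0,"jaw":1},{"tx":0,"ty":0,"tz":-3,"roll":0,"jaw":1},{"tx":0,"ty":0,"tz":-3,"roll":0,"jaw":1}]'
python3 -m jog '[{"tx":3,"ty":0,"tz":-1,"roll":0,"jaw":1},{"tx":4,"ty":0,"tz":0,"roll":0,"jaw":1},{"tx":3.9,"ty":0,"tz":0,"roll":0,"jaw":1},{"tx":0,"ty":0,"tz":0,"roll":-0.14,"jaw":1},{"tx":0,"ty":0,"tz":0,"roll":-0.14,"jaw":1},{"tx":0,"ty":0,"tz":0,"roll":-0.14,"jaw":1},{"tx":0,"ty":0,"tz":0,"roll":-0.14,"jaw":1},{"tx":0,"ty":0,"tz":0,"roll":-0.14,"jaw":1}]'
python3 -m jog '[{"tx":0,"ty":0,"tz":0,"roll":-0.14,"jaw":1},{"tx":0,"ty":0,"tz":0,"roll":-0.14,"jaw":1},{"tx":0,"ty":0,"tz":0,"roll":-0.14,"jaw":1},{"tx":0,"ty":0,"tz":0,"roll":-0.14,"jaw":1},{"tx":0,"ty":0,"tz":0,"roll":-0.14,"jaw":1},{"tx":0,"ty":0,"tz":0,"roll":-0.14,"jaw":1},{"tx":0,"ty":0,"tz":0,"roll":-0.14,"jaw":1},{"tx":0,"ty":0,"tz":0,"roll":-0.14,"jaw":1}]'
python3 - <<'E'
from h import *
c=wcap();s=read_state();print(s["position"],s["tcp_rot"].round(3),s["joint_positions"])
w=c["img"];t=capture("top");sc=capture("scene")
crop=lambda i:cv2.resize(i,(400,300),interpolation=cv2.INTER_CUBIC)
im=np.vstack([np.hstack([crop(w),crop(t["img"][120:320,200:467])]),np.hstack([crop(sc["img"][150:380,180:487]),np.zeros((300,400,3),np.uint8)])])
cv2.imwrite("pics/m.png",im[:,:,::-1])
for n,cc in(("wrist",c),("top",t),("scene",sc)):
  for k,z in dict(plunger_grip=.108,lock_grip=.125,pot=.084,brazier=0).items():
    for r in landmark_of(n,k)[:2]: print(n,k,round(r["p"],2),np.round(r["point"]),onz(cc,r["point"],z).round(4))
E
```

```text
time_s: 9.3
position: [0.495, -0.0795, 0.2136]
tcp_rot: [[0.471, 0.882, 0.0], [0.882, -0.471, 0.0], [0.0, -0.0, -1.0]]
force: [-0.0, -0.9, 0.1]
opening: 0.968
grasp_force: 0.0
time_s: 10.1
position: [0.5464, 0.0168, 0.2226]
tcp_rot: [[-0.214, 0.977, 0.0], [0.977, 0.214, 0.0], [0.0, 0.0, -1.0]]
force: [0.5, 0.1, 0.4]
opening: 0.997
grasp_force: 0.0
time_s: 10.9
position: [0.5464, 0.0166, 0.2226]
tcp_rot: [[-0.973, 0.233, 0.0], [0.233, 0.973, 0.0], [-0.0, 0.0, -1.0]]
force: [0.0, 0.2, 0.5]
opening: 1.003
grasp_force: 0.0
[0.5463844  0.01659226 0.22256698] [[-0.973  0.229  0.   ]
 [ 0.229  0.973 -0.   ]
 [-0.     0.    -1.   ]] [-9.97635935e+00  2.33325094e+01  9.26149791e+01 -4.00366368e-04
  6.40398147e+01 -8.67292340e+01]
wrist plunger_grip 0.67 [197. 199.] [ 0.4934 -0.0789  0.108 ]
wrist lock_grip 0.67 [238. 328.] [0.5515 0.0219 0.125 ]
wrist pot 0.91 [285. 606.] [0.6758 0.2817 0.084 ]
wrist pot 0.7 [54. 79.] [ 0.3565 -0.1468  0.084 ]
wrist brazier 0.57 [248. 453.] [0.634  0.1647 0.    ]
top plunger_grip 0.22 [170. 369.] [ 0.6803 -0.0521  0.108 ]
top lock_grip 0.69 [275. 488.] [ 0.4731 -0.2753  0.125 ]
top lock_grip 0.48 [236. 334.] [0.5483 0.0183 0.125 ]
top pot 0.97 [145. 459.] [ 0.7378 -0.2384  0.084 ]
top pot 0.64 [195. 256.] [0.635  0.1738 0.084 ]
scene plunger_grip 0.69 [232. 264.] [ 0.4971 -0.0755  0.108 ]
scene plunger_grip 0.31 [310. 183.] [ 0.6627 -0.2376  0.108 ]
scene lock_grip 0.67 [241. 310.] [0.5424 0.0164 0.125 ]
scene pot 0.97 [380. 181.] [ 0.7919 -0.2416  0.084 ]
scene pot 0.88 [334. 484.] [0.7652 0.3244 0.084 ]
```

View pics/m.png

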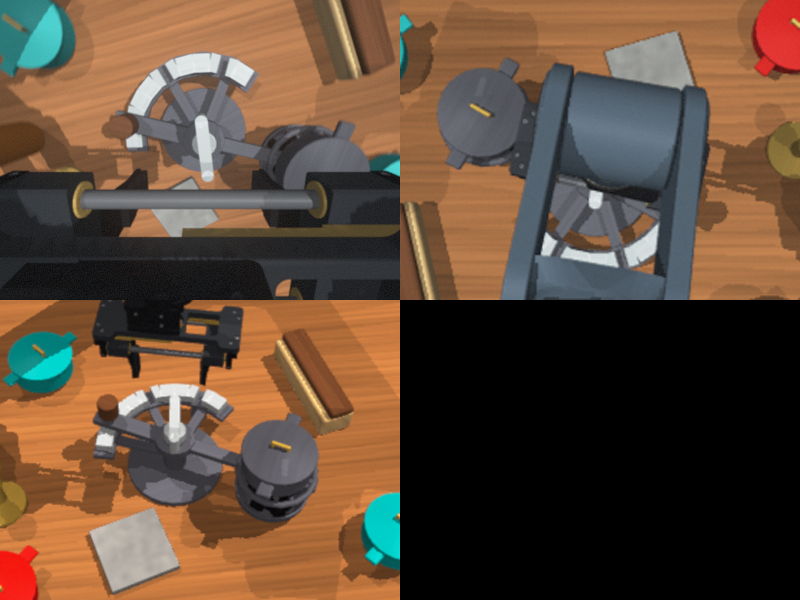

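The plunger is back down in the outer slot and the pot sits over the brazier. I'll work out the bar's centre and angle from its ends at wrist pixels (col 320, row 187) and (333, 291).

```bash
python3 - <<'E'
from h import *
c=wcap();s=read_state();R=s["tcp_rot"]
hsv=cv2.cvtColor(c["img"],cv2.COLOR_RGB2HSV);m=((hsv[:,:,1]<40)&(hsv[:,:,2]>150)).astype(np.uint8)
m[:180]=0;m[300:]=0;m[:,:295]=0;m[:,360:]=0
n,l,st,ce=cv2.connectedComponentsWithStats(m);k=1+np.argmax(st[1:,4]);print(st[k])
r,q=np.where(l==k);P=np.array([onz(c,x,.135)[:2] for x in zip(r,q)])
v=np.linalg.eigh(np.cov(P.T))[1][:,1];v*=np.sign(v[0]);t=(P-P.mean(0))@v
ctr=P.mean(0)+v*(t.max()+t.min())/2
print("len",np.ptp(t),"ctr",ctr,"ang",np.degrees(np.arctan2(v[1],v[0])),"tool x",np.degrees(np.arctan2(R[1,0],R[0,0])),s["position"])
print("shift cm",100*(R.T@np.append(ctr-s["position"][:2],0)))
E
```

```text
[ 310  184   37  107 2408]
len 0.08992556281387179 ctr [0.54938767 0.02209033] ang -7.708808863721021 tool x 166.19397665512324 [0.5464424  0.01649673 0.22244273]
shift cm [-1.52534407e-01  6.13484665e-01 -1.25064032e-05]
```

```bash
python3 -m jog '[{"tx":-0.15,"ty":0.6,"tz":1,"roll":0,"jaw":1},{"tx":0,"ty":0,"tz":2.8,"roll":-0.106,"jaw":1},{"tx":0,"ty":0,"tz":3,"roll":0,"jaw":0.6},{"tx":0,"ty":0,"tz":2,"roll":0,"jaw":0.6},{"tx":0,"ty":0,"tz":1,"roll":0,"jaw":0.6},{"tx":0,"ty":0,"tz":0,"roll":0,"jaw":0.6}]'
python3 -m jog '[{"tx":0,"ty":0,"tz":0,"roll":0,"jaw":0.05},{"tx":0,"ty":0,"tz":0,"roll":0,"jaw":0.05},{"tx":0,"ty":0,"tz":0,"roll":0,"jaw":0.05},{"tx":0,"ty":0,"tz":0,"roll":0,"jaw":0.05},{"tx":0,"ty":0,"tz":0,"roll":0,"jaw":0.05},{"tx":0,"ty":0,"tz":0,"roll":0,"jaw":0.05},{"tx":0,"ty":0,"tz":0,"roll":0,"jaw":0.05}]'
```

```text
time_s: 12.3
position: [0.5483, 0.0224, 0.1227]
tcp_rot: [[-0.991, 0.134, -0.004], [0.134, 0.991, 0.001], [0.004, 0.0, -1.0]]
force: [-0.4, 0.5, -0.8]
opening: 0.722
grasp_force: 0.0
time_s: 13.0
position: [0.5493, 0.022, 0.1245]
tcp_rot: [[-0.991, 0.134, 0.0], [0.134, 0.991, -0.0], [-0.0, -0.0, -1.0]]
force: [-0.6, 0.6, 0.1]
opening: 0.101
grasp_force: 0.0
```

```bash
python3 -m jog '[{"tx":0,"ty":0,"tz":0,"roll":0,"jaw":0.05},{"tx":0,"ty":0,"tz":0,"roll":0,"jaw":0.05}]'; python3 - <<'E'
from h import *
c=wcap();sc=capture("scene")
crop=lambda i:cv2.resize(i,(400,300),interpolation=cv2.INTER_CUBIC)
cv2.imwrite("pics/g.png",np.hstack([crop(c["img"]),crop(sc["img"][180:330,230:430])])[:,:,::-1])
E
```

```text
time_s: 13.2
position: [0.5493, 0.022, 0.1244]
tcp_rot: [[-0.991, 0.134, -0.0], [0.134, 0.991, 0.0], [0.0, 0.0, -1.0]]
force: [0.2, -0.2, -0.2]
opening: 0.056
grasp_force: 0.0
```

View pics/g.png

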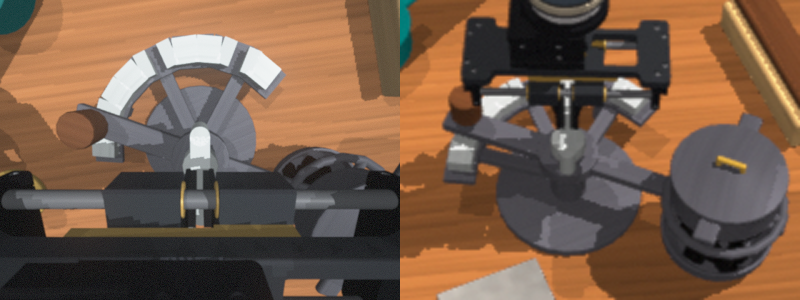

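```bash
python3 - <<'E'
from h import *
c=wcap();sc=capture("scene");s=read_state()
print(s["opening"],s["position"],s["grasp_force"],"tcp in scene",pix(sc,s["position"]),"barends",pix(sc,[.5935,.016,.135]),pix(sc,[.505,.028,.135]))
for n in "wrist","scene":
  r=landmark_of(n,"lock_grip");cc=c if n=="wrist" else sc
  print(n,[(x["p"],x["point"]) for x in r],pix(cc,[.5493,.022,.125]))
a=cv2.resize(c["img"][180:380,220:420],(600,600),interpolation=cv2.INTER_CUBIC)[:, 100:500]
b=cv2.resize(sc["img"][190:310,275:355],(400,600),interpolation=cv2.INTER_CUBIC)
cv2.imwrite("pics/g2.png",np.hstack([a,b])[:,:,::-1])
E
```

```text
0.05178074004071192 [0.54932592 0.02198845 0.12442044] 0.0 tcp in scene [np.float64(243.68437092396488), np.float64(313.2194925631667)] barends [np.float64(259.0255450463932), np.float64(312.5519394361893)] [np.float64(222.99790454869756), np.float64(313.7935899637298)]
wrist [(0.56, [282.3, 322.2])] [np.float64(278.94828695981005), np.float64(321.478645170314)]
scene [(0.61, [239.6, 315.0])] [np.float64(243.5063024645039), np.float64(313.22198407658493)]
```

View pics/g2.png

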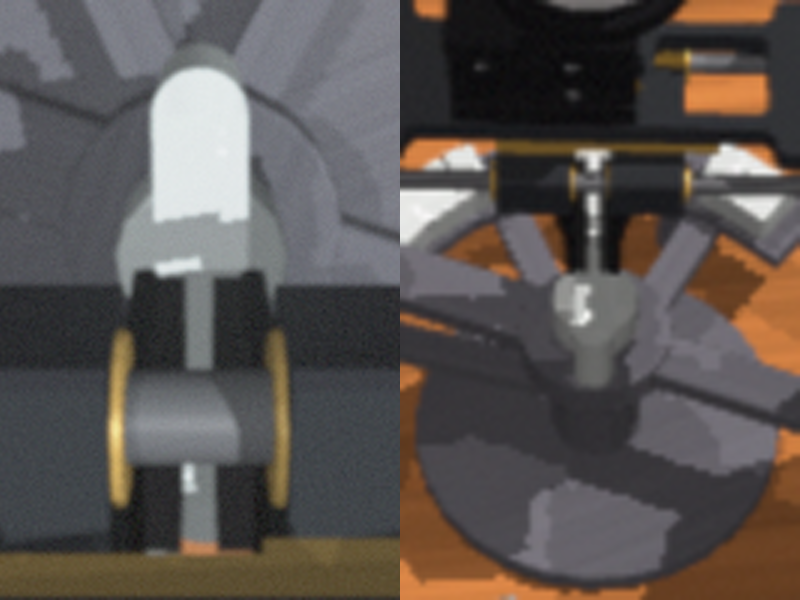

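The fingers shut to 5 mm without touching the bar. In the picture their tips seem to end near the bar's top rather than beside it. I'll open, go about 12 mm lower and close again, watching the forces.

```bash
python3 -m jog '[{"tx":0,"ty":0,"tz":0,"roll":0,"jaw":0.6},{"tx":0,"ty":0,"tz":0,"roll":0,"jaw":0.6},{"tx":0,"ty":0,"tz":0,"roll":0,"jaw":0.6},{"tx":0,"ty":0,"tz":0,"roll":0,"jaw":0.6},{"tx":0,"ty":0,"tz":0.4,"roll":0,"jaw":0.6},{"tx":0,"ty":0,"tz":0.4,"roll":0,"jaw":0.6},{"tx":0,"ty":0,"tz":0.4,"roll":0,"jaw":0.6},{"tx":0,"ty":0,"tz":0,"roll":0,"jaw":0.6}]'
python3 -m jog '[{"tx":0,"ty":0,"tz":0,"roll":0,"jaw":0.05},{"tx":0,"ty":0,"tz":0,"roll":0,"jaw":0.05},{"tx":0,"ty":0,"tz":0,"roll":0,"jaw":0.05},{"tx":0,"ty":0,"tz":0,"roll":0,"jaw":0.05},{"tx":0,"ty":0,"tz":0,"roll":0,"jaw":0.05},{"tx":0,"ty":0,"tz":0,"roll":0,"jaw":0.05},{"tx":0,"ty":0,"tz":0,"roll":0,"jaw":0.05},{"tx":0,"ty":0,"tz":0,"roll":0,"jaw":0.05}]'
```

```text
time_s: 14.3
position: [0.5487, 0.0221, 0.1116]
tcp_rot: [[-0.991, 0.134, -0.002], [0.134, 0.991, 0.0], [0.002, 0.0, -1.0]]
force: [-0.0, 0.9, 0.9]
opening: 0.586
grasp_force: 0.0
time_s: 15.1
position: [0.5494, 0.0224, 0.1126]
tcp_rot: [[-0.991, 0.134, 0.0], [0.134, 0.991, 0.001], [-0.0, 0.001, -1.0]]
force: [0.5, 2.4, -0.0]
opening: 0.181
grasp_force: 30.0
```

Gripped at 15.7 mm, so the fingertips are effectively higher than specified. For leverage against the detent I'll re-grip 3 cm out along the bar, toward the far end and away from the pot, and slightly deeper. Then I'll follow a circle about the post.

```bash
python3 -m jog '[{"tx":0,"ty":0,"tz":0,"roll":0,"jaw":0.4},{"tx":0,"ty":0,"tz":0,"roll":0,"jaw":0.4},{"tx":-1,"ty":0,"tz":0,"roll":0,"jaw":0.4},{"tx":-1,"ty":0,"tz":0.2,"roll":0,"jaw":0.4},{"tx":-1,"ty":0,"tz":0.3,"roll":0,"jaw":0.4},{"tx":0,"ty":0,"tz":0,"roll":0,"jaw":0.05},{"tx":0,"ty":0,"tz":0,"roll":0,"jaw":0.05},{"tx":0,"ty":0,"tz":0,"roll":0,"jaw":0.05}]'
python3 -m jog '[{"tx":0,"ty":0,"tz":0,"roll":0,"jaw":0.05},{"tx":0,"ty":0,"tz":0,"roll":0,"jaw":0.05},{"tx":0,"ty":0,"tz":0,"roll":0,"jaw":0.05}]'
```

```text
time_s: 15.9
position: [0.5785, 0.0181, 0.1072]
tcp_rot: [[-0.991, 0.134, -0.001], [0.134, 0.991, 0.0], [0.001, -0.0, -1.0]]
force: [-0.4, -0.4, -0.4]
opening: 0.212
grasp_force: 0.0
time_s: 16.2
position: [0.5786, 0.0184, 0.1072]
tcp_rot: [[-0.991, 0.135, -0.001], [0.135, 0.991, 0.001], [0.001, 0.001, -1.0]]
force: [0.3, 2.5, -3.4]
opening: 0.182
grasp_force: 30.0
```

```bash
python3 -m jog '[{"tx":0.005,"ty":-0.18,"tz":0,"roll":0.06,"jaw":0.05},{"tx":0.02,"ty":-0.36,"tz":0,"roll":0.12,"jaw":0.05},{"tx":0.02,"ty":-0.36,"tz":0,"roll":0.12,"jaw":0.05},{"tx":0.02,"ty":-0.36,"tz":0,"roll":0.12,"jaw":0.05},{"tx":0.02,"ty":-0.36,"tz":0,"roll":0.12,"jaw":0.05},{"tx":0.02,"ty":-0.36,"tz":0,"roll":0.12,"jaw":0.05}]'
python3 -c "
from rig import *
import numpy as np
s=read_state();p=s['position'];print(s['force'],s['moment'],p[:2]-[.5488,.022],np.hypot(*(p[:2]-[.5488,.022])))"
```

```text
time_s: 16.8
position: [0.5699, 0.001, 0.1072]
tcp_rot: [[-0.697, 0.717, -0.001], [0.717, 0.697, 0.001], [0.001, -0.0, -1.0]]
force: [0.7, 3.6, -2.5]
opening: 0.181
grasp_force: 30.0
[ 0.66228868  3.6386639  -2.45473982] [ 0.50344862 -0.24202472  0.08696959] [ 0.02105554 -0.02099533] 0.0297344818402305
```

Turning cleanly with low force, so I'll continue.

```bash
python3 -m jog '[{"tx":0.02,"ty":-0.36,"tz":0,"roll":0.12,"jaw":0.05},{"tx":0.02,"ty":-0.36,"tz":0,"roll":0.12,"jaw":0.05},{"tx":0.02,"ty":-0.36,"tz":0,"roll":0.12,"jaw":0.05},{"tx":0.02,"ty":-0.36,"tz":0,"roll":0.12,"jaw":0.05},{"tx":0.02,"ty":-0.36,"tz":0,"roll":0.12,"jaw":0.05},{"tx":0.02,"ty":-0.36,"tz":0,"roll":0.12,"jaw":0.05}]'
python3 -m jog '[{"tx":0.02,"ty":-0.36,"tz":0,"roll":0.12,"jaw":0.05},{"tx":0.02,"ty":-0.36,"tz":0,"roll":0.12,"jaw":0.05},{"tx":0.02,"ty":-0.36,"tz":0,"roll":0.12,"jaw":0.05}]'
python3 -m jog '[{"tx":0.02,"ty":-0.36,"tz":0,"roll":0.12,"jaw":0.05},{"tx":0.02,"ty":-0.36,"tz":0,"roll":0.12,"jaw":0.05}]'
python3 -c "
from rig import *
import numpy as np
s=read_state();p=s['position'];print(s['force'],s['moment'],p[:2]-[.5488,.022],np.hypot(*(p[:2]-[.5488,.022])))"
```

```text
time_s: 17.4
position: [0.5517, -0.0077, 0.1073]
tcp_rot: [[-0.054, 0.999, 0.002], [0.999, 0.054, 0.0], [-0.0, 0.002, -1.0]]
force: [1.4, 2.1, -4.1]
opening: 0.184
grasp_force: 30.3
time_s: 17.7
position: [0.5402, -0.0067, 0.1073]
tcp_rot: [[0.302, 0.953, -0.0], [0.953, -0.302, -0.0], [-0.0, 0.0, -1.0]]
force: [1.4, 1.8, -2.6]
opening: 0.177
grasp_force: 30.0
time_s: 17.9
position: [0.5333, -0.0037, 0.1073]
tcp_rot: [[0.521, 0.854, -0.001], [0.854, -0.521, -0.0], [-0.0, -0.001, -1.0]]
force: [1.6, 2.4, -3.4]
opening: 0.184
grasp_force: 29.9
[ 1.56167302  2.36291196 -3.41460178] [ 0.32045193 -0.20972658  0.2140505 ] [-0.01550575 -0.0257022 ] 0.030017185209474377
```

```bash
python3 -m jog '[{"tx":0.02,"ty":-0.36,"tz":0,"roll":0.12,"jaw":0.05}]'; python3 -m jog '[{"tx":0.02,"ty":-0.36,"tz":0,"roll":0.12,"jaw":0.05}]'
python3 -c "
from rig import *
s=read_state();print(s['force'],s['moment'])"
python3 -m jog '[{"tx":0.01,"ty":-0.18,"tz":0,"roll":0.06,"jaw":0.05},{"tx":0,"ty":0,"tz":0,"roll":0,"jaw":0.05}]'
python3 - <<'E'
from h import *
c=wcap();s=read_state();t=capture("scene");print(s['force'],s['moment'])
crop=lambda i:cv2.resize(i,(400,300),interpolation=cv2.INTER_CUBIC)
cv2.imwrite("pics/l.png",np.hstack([crop(c["img"]),crop(t["img"][180:330,230:430])])[:,:,::-1])
E
```

```text
time_s: 18.0
position: [0.5301, -0.0016, 0.1073]
tcp_rot: [[0.62, 0.785, -0.001], [0.785, -0.62, 0.0], [-0.001, -0.001, -1.0]]
force: [-0.6, 2.0, -2.5]
opening: 0.18
grasp_force: 29.9
time_s: 18.1
position: [0.5274, 0.0008, 0.1073]
tcp_rot: [[0.709, 0.705, -0.001], [0.705, -0.709, 0.0], [-0.001, -0.001, -1.0]]
force: [0.3, 1.4, -2.6]
opening: 0.185
grasp_force: 29.9
[ 0.26964695  1.35355806 -2.61453818] [ 0.25033307 -0.07347413  0.05498147]
time_s: 18.3
position: [0.5258, 0.0024, 0.1073]
tcp_rot: [[0.748, 0.664, -0.002], [0.664, -0.748, 0.001], [-0.001, -0.002, -1.0]]
force: [-1.8, 2.6, -1.2]
opening: 0.185
grasp_force: 30.1
[-1.48339023  1.87770595 -1.61267164] [ 0.2568431   0.09678859 -0.38644439]
```

View pics/l.png

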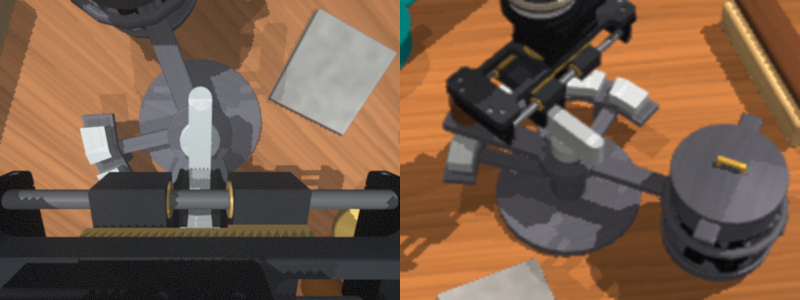

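The bar follows the gripper, and the moment has reversed: it now pulls clockwise, so it is past the peak. I'll follow it to the end stop.

```bash
for i in 1; do python3 -m jog '[{"tx":0.01,"ty":-0.24,"tz":0,"roll":0.08,"jaw":0.05},{"tx":0.01,"ty":-0.24,"tz":0,"roll":0.08,"jaw":0.05},{"tx":0,"ty":0,"tz":0,"roll":0,"jaw":0.05}]'
python3 -c "
from rig import *
s=read_state();print(s['force'],s['moment'])"
python3 -m jog '[{"tx":0.01,"ty":-0.24,"tz":0,"roll":0.08,"jaw":0.05},{"tx":0,"ty":0,"tz":0,"roll":0,"jaw":0.05}]'
python3 -c "
from rig import *
s=read_state();print(s['force'],s['moment'])"; done
```

```text
time_s: 18.7
position: [0.5252, 0.0037, 0.1075]
tcp_rot: [[0.841, 0.542, 0.002], [0.542, -0.841, -0.004], [-0.0, 0.005, -1.0]]
force: [1.6, -5.2, -4.1]
opening: 0.192
grasp_force: 30.8
[ 1.55890292 -5.19991185 -4.11542355] [-0.80780799 -0.25479042  0.66692391]
time_s: 18.9
position: [0.5257, 0.0042, 0.1076]
tcp_rot: [[0.881, 0.474, 0.005], [0.474, -0.881, -0.007], [0.002, 0.009, -1.0]]
force: [2.4, -9.8, -7.2]
opening: 0.206
grasp_force: 31.6
[ 2.42333696 -9.84013463 -7.20344266] [-1.38990233 -0.48599685  0.77803889]
```

The end stop has been reached: the position holds and the moment has risen. I'll ease off slightly, release and rise.

```bash
python3 -m jog '[{"tx":0,"ty":0.35,"tz":0,"roll":-0.12,"jaw":0.05},{"tx":0,"ty":0.1,"tz":0,"roll":-0.04,"jaw":0.4},{"tx":0,"ty":0,"tz":0,"roll":0,"jaw":0.5},{"tx":0,"ty":0,"tz":0,"roll":0,"jaw":0.5},{"tx":0,"ty":0,"tz":-1,"roll":0,"jaw":0.5},{"tx":0,"ty":0,"tz":-3,"roll":0,"jaw":0.5},{"tx":0,"ty":0,"tz":-4,"roll":0,"jaw":0.5},{"tx":0,"ty":0,"tz":-4,"roll":0,"jaw":0.5}]'
python3 -m jog '[{"tx":-4,"ty":0,"tz":0,"roll":0,"jaw":0.5},{"tx":-4,"ty":0,"tz":0,"roll":0,"jaw":0.5},{"tx":-3,"ty":0,"tz":-3,"roll":0,"jaw":0.5},{"tx":0,"ty":0,"tz":0,"roll":0,"jaw":0.5},{"tx":0,"ty":0,"tz":0,"roll":0,"jaw":0.5},{"tx":0,"ty":0,"tz":0,"roll":0,"jaw":0.5}]'
python3 - <<'E'
from h import *
c=wcap();t=capture("scene");tp=capture("top")
for n,cc in(("wrist",c),("top",tp),("scene",t)):
  for k,z in dict(plunger_grip=.108,bottle=0,candlestick=0,log=0).items():
    for r in landmark_of(n,k)[:1]: print(n,k,round(r["p"],2),np.round(r["point"]),onz(cc,r["point"],z).round(4))
crop=lambda i,h=300:cv2.resize(i,(400,h),interpolation=cv2.INTER_CUBIC)
cv2.imwrite("pics/f.png",np.vstack([np.hstack([crop(c["img"]),crop(t["img"][180:330,230:430])]),np.hstack([crop(tp["img"]),crop(t["img"])])])[:,:,::-1])
E
```

```text
time_s: 19.7
position: [0.5246, 0.004, 0.2293]
tcp_rot: [[0.798, 0.603, -0.0], [0.603, -0.798, 0.0], [-0.0, -0.0, -1.0]]
force: [0.5, -1.0, 0.3]
opening: 0.496
grasp_force: 0.0
time_s: 20.3
position: [0.4377, -0.0621, 0.2574]
tcp_rot: [[0.798, 0.603, 0.001], [0.603, -0.798, 0.0], [0.001, 0.0, -1.0]]
force: [0.1, -0.4, 0.1]
opening: 0.501
grasp_force: 0.0
wrist plunger_grip 0.57 [184. 370.] [ 0.4977 -0.0799  0.108 ]
wrist bottle 0.8 [285. 478.] [ 0.4815 -0.3083  0.    ]
wrist candlestick 0.68 [204. 519.] [ 0.5951 -0.2711  0.    ]
wrist log 0.94 [41. 66.] [0.4148 0.2842 0.    ]
top plunger_grip 0.37 [264. 383.] [ 0.494  -0.0776  0.108 ]
top bottle 0.93 [273. 488.] [ 0.4772 -0.317   0.    ]
top candlestick 0.73 [222. 461.] [ 0.588  -0.2631  0.    ]
top log 0.64 [302. 210.] [0.4159 0.2833 0.    ]
scene plunger_grip 0.84 [230. 261.] [ 0.4911 -0.0821  0.108 ]
scene bottle 0.75 [303. 386.] [0.6328 0.1688 0.    ]
scene candlestick 0.84 [308. 182.] [ 0.5972 -0.2642  0.    ]
scene log 0.77 [219. 419.] [0.4155 0.2893 0.    ]
```

View pics/f.png

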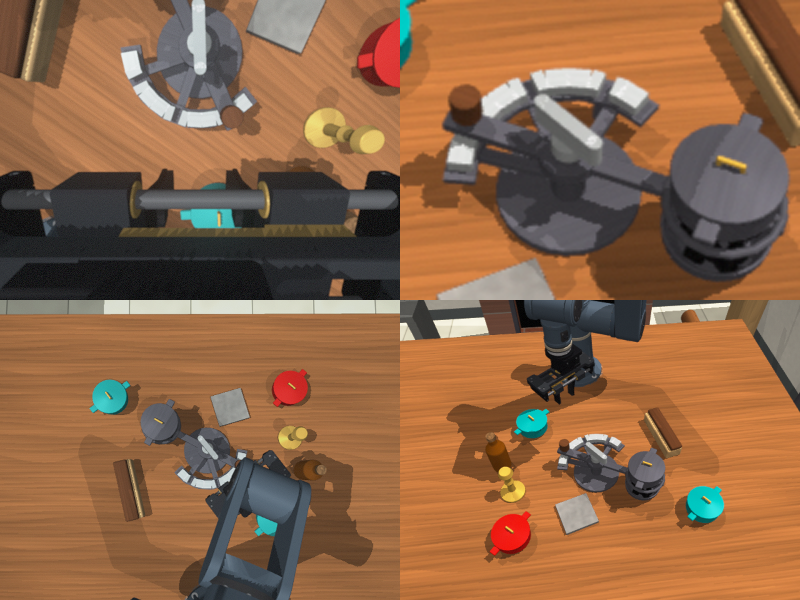

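The bar stays at its end angle, about 40° in world axes, after release. The plunger is down in the outer slot, the pot is upright over the bowl, and the bottle, candlestick and log are unmoved. Handing in.

```bash
python3 -c "
from rig import *
print(hand_in())"
```

```text
the job is handed in; nothing more can be done
None
```

I handed the job in: the pot stands upright on its trivet over the charcoal, the plunger is home in the +0.785 slot, the lock was turned clockwise past its detent to the end stop and stayed there, and the bottle, candlestick and log have not moved; the hand-in returned no verdict.

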